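# Unlock the sprung lock box and hold the key turned

## Robot

A 6-joint arm with a two-finger parallel gripper is mounted at the origin on a cart in front of the work surface, level with it; the furniture and walls round the work are solid. World frame = base frame: x ahead of the robot, y to its left, z up, the work surface at z = 0. Lengths are in mm, angles in rad, forces in N, time in s.
With the tool pointing down it reaches from about 375 to 900 mm from the base axis. Payload 3.1 kg.
Tool frame: the origin (TCP) lies at the very end of the fingers, on their centre line; the grasp point (between the pads) lies 19 mm behind it; z points along the fingers, y is the line along which they close (so a half turn about z gives the same grasp; the last joint's range is limited). The gripper opens to 85 mm and grips with 20 to 120 N. Pads are 22 mm wide; open, the fingers measure 114 mm over their backs; the gripper's body (76 mm by 85 mm) begins 54 mm behind the grasp point. The pads swing forward as they close: fully open they stand 13 mm farther back than shut.
Start: joints at [0.951, 0.527, 1.433, -0, 1.181, -0.178], TCP at [267.188, 564.985, 231.31] pointing down, gripper open.
Joint ranges: [-3.08, 3.08], [-0.75, 2.2], [0.22, 2.44], [-1.43, 4.57], [0, 2.65], [-2.85, 2.85]. Speed limits (rad/s): [2.79, 2.79, 3.14, 3.14, 3.14, 3.14].

## Interface

Orientations are given as a 3x3 rotation matrix whose columns are the frame's x, y, z axes.
In Python, from workcell import arm, imaging, order gives the robot as it stands.
- The arm moves only by the shell command python3 -m creep 'ROWS' [FORCE]. ROWS is JSON, a list of rows, each a list of 5 numbers: the opening, from -1 (shut) to 1 (fully open), then the shift along the world's x, y, z in m, then the turn about the world's z in rad. A call has 1 to 20 rows; each row is the pose to reach, as a shift and turn from the pose commanded when the call began; what a row does not reach only later rows make up. A row lasts 1/8 s, in which the tool goes at most 62.5 mm and 10.7 degrees, less where a joint would pass 70% of its speed; a pose out of reach is approached as far as the arm can. A call with a gripper value outside its range is refused whole. The fingers move at their own pace and stop on an object; FORCE is the grip in N (left out, the last holds). Time passes only in rows, so rows that repeat a pose let the fingers close. It gives the time, the measured TCP pose, the force, the opening and the grip force at its end, in the units of the state.
- arm.read_state(): the state, without advancing time (a new reading comes with each control period).
- imaging.read_camera(name): name is "scene" or "top"; returns the picture (480x640x3 uint8, blue, green, red); there is no depth.
- imaging.camera_params(name): a dict with "fx", "fy", "cx", "cy" (pixels), "dist" ([k1, k2, p1, p2, k3] as OpenCV has them; the pictures are not rectified), "eye" and "attitude" of the camera in the world. Camera axes: x right, y down, z forward; pixel columns grow to the right and rows downward; lengths in mm; the calibration is good to about 2 mm. A picture is of the moment at which its call begins. camera_params takes no time and is no camera call.
- order.hand_in(): hands the job in; it is judged then, once.
The state is a dict: "t": time; "joint_positions": joint angles; "dq": joint speeds; "tau": joint torques, N m; "tcp_pos": TCP position; "tool_rot": TCP orientation; "wrist_force": force on the tool from outside, world axes, zero at the start; "moment": the same for the moment, N m; "width": opening from 0.0 (shut) to 1.0 (fully open); "gripper_force": force on a finger pad.
Only numpy, scipy, OpenCV 4.12 (cv2) and the standard library are available. Lean on these libraries where they do the work, as an engineer would, in place of code of your own. Each camera call takes 0.05 s, during which the arm holds its last target. There are 200 camera calls.

## Task

Open the lock of the grey steel box for me: a tomato tin has been left standing on the lock, so lift it off and stand it upright on the worktop. Then take the box's key, the one with the broad round head, from the wooden key block, push it fully home in the lock (the pins are sticky: rock it a little if it catches) and turn it a quarter turn clockwise as far as it goes. The lock springs back, so finish still gripping the key and holding it turned, with the lid ajar; leave the other key and everything else on the worktop where it is.

Things in the scene. Friction and masses are not known exactly. Their poses are not given: they have to be found in the camera images.
- lock_box: Grey steel lock box, fixed to the worktop, 150 mm front to back (its x), 200 mm wide (its y), 85 mm high; origin at the centre of its underside. The front 65 mm of its top is a fixed flat deck that carries the lock, the rest a hinged lid at the same height with a flat-lying bail handle that stands 6 mm above it.
- lock_face (a point): Centre of the lock's round face, level with the box's top (z = 85 mm), 42 mm in front of the box's centre; turns with the cylinder. z up along the lock's axis, y along the length of the keyway, x across it. Keyway: a slot 14 x 5.9 mm, 34 mm deep, symmetric (the key enters either way round), its mouth dished about 2 mm wider all round.
- keyway (a point): Middle of the keyway, on the axis 17 mm below the lock's face, axes as lock_face. Two sprung sticky pins stand 5 mm into the slot from its two ends, 12 and 21 mm below the face, and catch the key's tip: pushing past takes about 7 to 15 N straight down, less if the key is moved to and fro by 1 to 2 mm along the slot while it is pressed.
- lock (a joint): Angle of the lock cylinder, rad: 0 at rest (keyway along the box's y), grows clockwise seen from above, stop at 1.5. A spring drives it back to 0 (about 0.04 N m at the start of the turn, 0.1 N m at the stop). The key has about 0.15 to 0.25 rad of play in the keyway, so the hand turns farther than the cylinder.
- box_lid (a joint): Opening of the lid, rad, hinged at the box's far edge: 0 shut; the turned lock's cam lifts it in proportion, to 0.14 (12 mm at its front edge) at the lock's stop.
- box_key: The box's key, 35 g, upright in the key block; origin at the blade's tip, z up along it. Steel blade 12 mm wide (its y), 4.5 mm thick (its x), round-tipped, 32 mm long up to a collar 21 x 8 x 4 mm that meets the lock's face when the key is home. Black head: broad round disc 40 mm across (y, z), 10 mm thick (x), centre 60 mm above the tip; pinch it across its thickness.
- slim_key: The other key in the block, to be left alone: same blade and collar, but a slim oblong head 18 mm wide, 10 mm thick, 46 mm tall (top 87 mm above its tip). Origin at the tip of the blade.
- key_block: Fixed oak block 46 (its x) by 112 (its y) by 40 mm high, origin at the centre of its underside. Two slots in its top at y = +26 and -26 mm, 14 x 6.7 mm, 34 mm deep; a key stands in each (either in either), collar on the block's top, so tips are 8 mm above the worktop. The keys' y runs along the block's y.
- tomato_tin: Tomato tin, 57 mm across, 72 mm high, 0.12 to 0.26 kg, standing on the box's deck over the lock; origin at the centre of its underside, z up. The worktop to the right of the box, in front of the flat tin, is free to set it down (the worktop ends at x = 0.40 in front and y = -0.18 on the right).
- tuna_tin: Flat tin, 86 mm across, 40 mm high, bystander on the worktop to the right of the box; origin under its centre.
- tea_canister: Square canister with a lid, 87 x 87 x 115 mm, bystander at the back; origin under its centre.
- honey_jar: Honey jar, 60 mm across, 99 mm high, bystander at the back on the right; origin under its centre.
Not all that is in view belongs to the job. Leave any blue or purple look-alike of the box_key alone.

How it is judged (in metres and radians):
On the way, in this order (a step that is already met when the one before it is completed fails the run):
1. the tomato tin stands upright on the worktop, let go (height (world z) of tomato_tin between -0.006 and 0.006 m and angle between tomato_tin's own z axis and vertical below 0.1 rad and contact force between the fingers and tomato_tin below 0.2 N and linear speed of tomato_tin below 0.02 m/s), for 0.2 s.
2. the round-headed key is fully home in the lock (z of box_key in the frame of lock_face below -0.0285 m and horizontal distance between box_key and lock_face below 0.004 m and angle between the y axis of box_key and the y axis of lock_face, either way round below 0.35 rad), for 0.1 s.
At the end, for the whole second after the job is handed in: Lock past 1.25 rad (stop 1.5) with the lid above 0.1 rad; key gripped, upright within 0.2 rad, tip over 26.5 mm below the lock face and within 5 mm of its axis; the tomato tin stands upright on the worktop, at rest, untouched (value of joint lock above 1.25 rad and value of joint box_lid above 0.1 rad and z of box_key in the frame of lock_face below -0.0265 m and horizontal distance between box_key and lock_face below 0.005 m and angle between box_key's own z axis and vertical below 0.2 rad and contact force between the fingers and box_key above 2 N and height (world z) of tomato_tin between -0.006 and 0.006 m and angle between tomato_tin's own z axis and vertical below 0.1 rad and linear speed of tomato_tin below 0.02 m/s and contact force between the arm and tomato_tin below 0.2 N); the arm keeps its last pose, push and grip.
It fails at once if the tomato tin is tipped over (angle between tomato_tin's own z axis and vertical above 0.7 rad).
It fails at once if the other key is taken out or moved (distance of slim_key from where it was at the start of the episode above 0.015 m).
It fails at once if a bystander is pushed away (distance of any of tuna_tin, honey_jar, tea_canister from where it was at the start of the episode above 0.03 m).
It also fails if it takes over 58 s, if anything falls off the work surface, if the arm or the gripper's body presses on something with over 40 N, if the wrist force passes 120 N, or if a joint passes its speed limit or range.

## Working session

There is one attempt and no reset: what is moved stays moved. The work goes in short steps, Python scripts to look and compute and a shell command to move; the robot and the scene stay as the last step left them, time stands still between calls to the robot, and variables do not carry over. Pictures are saved under pics/ and viewed, at most 10 in all, crops included, and the job is handed in when it is done.

```bash
mkdir -p pics; python3 - <<'E'
from workcell import arm, imaging
import cv2
for n in("scene","top"):
    cv2.imwrite(f"pics/{n}0.png",imaging.read_camera(n)); print(imaging.camera_params(n))
print(arm.read_state())
E
```

```text
{'fx': 488.47640064434313, 'fy': 488.47640064434313, 'cx': 317.24246705856604, 'cy': 239.95871447901519, 'dist': array([0.02723683, 0.        , 0.        , 0.        , 0.        ]), 'eye': array([  60.14286054, -138.19588874,  813.71236278]), 'attitude': array([[ 0.47440291, -0.69413437,  0.54140499],
       [-0.88022799, -0.36575597,  0.30235949],
       [-0.011856  , -0.62000004, -0.78451219]])}
{'fx': 578.927599940504, 'fy': 578.927599940504, 'cx': 317.580202356061, 'cy': 234.9788142499469, 'dist': array([-0.16901975,  0.        ,  0.        ,  0.        ,  0.        ]), 'eye': array([ 344.16001456,  212.9477024 , 1314.20003003]), 'attitude': array([[-5.15946971e-03, -9.84682295e-01,  1.74281837e-01],
       [-9.99399497e-01, -8.94237345e-04, -3.46387852e-02],
       [ 3.42640478e-02, -1.74355898e-01, -9.84086376e-01]])}
{'t': 0.1, 'joint_positions': array([ 9.50501303e-01,  5.28373951e-01,  1.43376777e+00,  9.84591911e-06,
        1.18144460e+00, -1.78470883e-01]), 'dq': array([-8.62748168e-05, -1.21461823e-03, -3.36365381e-03, -8.93379807e-04,
        6.96744688e-04, -1.04143177e-03]), 'tau': array([-3.86081701e-04, -4.43304563e+01, -1.78586125e+01, -2.35029765e-04,
        3.86958549e-03,  3.79532523e-06]), 'tcp_pos': array([266.81270827, 564.46592633, 230.43307355]), 'tool_rot': array([[-9.03971371e-01,  4.27591393e-01, -1.16628301e-03],
       [ 4.27592830e-01,  9.03969998e-01, -1.61696830e-03],
       [ 3.62883126e-04, -1.96038731e-03, -9.99998013e-01]]), 'wrist_force': array([ 0.39239208, -0.1339507 ,  0.43520259]), 'moment': array([-0.01871644, -0.04620214, -0.00242291]), 'gripper_force': 0.0, 'width': 1.0040335248785828}
```

View pics/scene0.png

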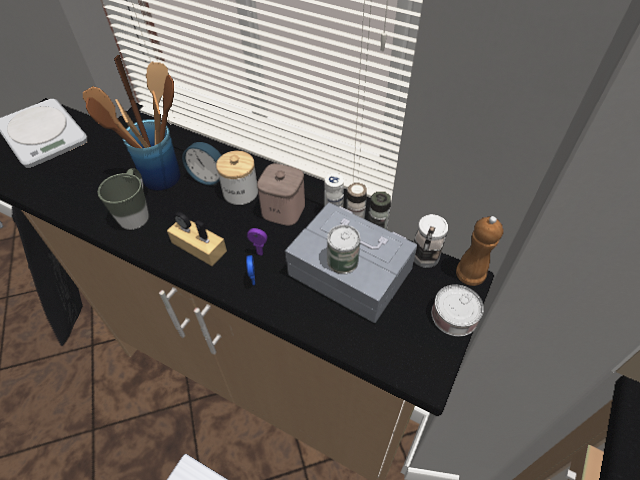

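View pics/top0.png

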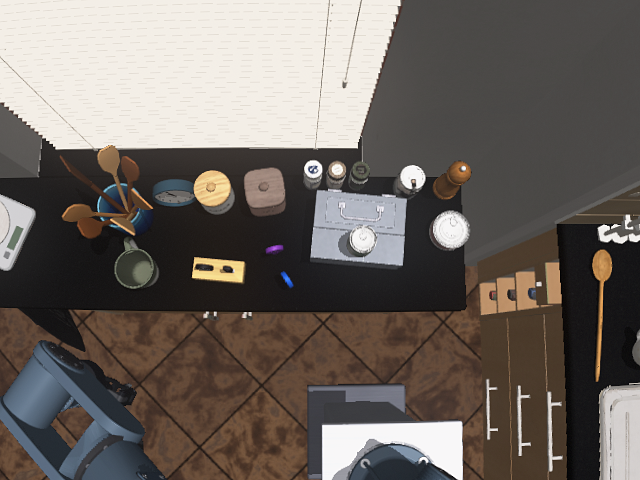

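The scene picture shows the box (350,258) with the tin on it (343,248), the key block (197,240), and blue and purple look-alikes at (251,268) and (257,238). The top picture shows the block at (218,270) and the tin at (362,240). I'll enlarge both next.

```bash
python3 - <<'E'
import cv2,numpy as np
t=cv2.imread("pics/top0.png");s=cv2.imread("pics/scene0.png")
def c(i,x,y,w,h,k): return cv2.resize(i[y:y+h,x:x+w],None,fx=k,fy=k,interpolation=cv2.INTER_CUBIC)
a=c(t,183,245,80,60,5); b=c(s,160,205,80,60,5)
d=c(t,300,180,120,90,3.3334)[:300,:400]; e=c(s,280,200,140,120,2.5)
e=cv2.copyMakeBorder(e,0,0,0,50,cv2.BORDER_CONSTANT)
cv2.imwrite("pics/crop1.png",np.vstack([np.hstack([a,b]),np.hstack([d,e])]))
E
```

```text
(no output)
```

View pics/crop1.png

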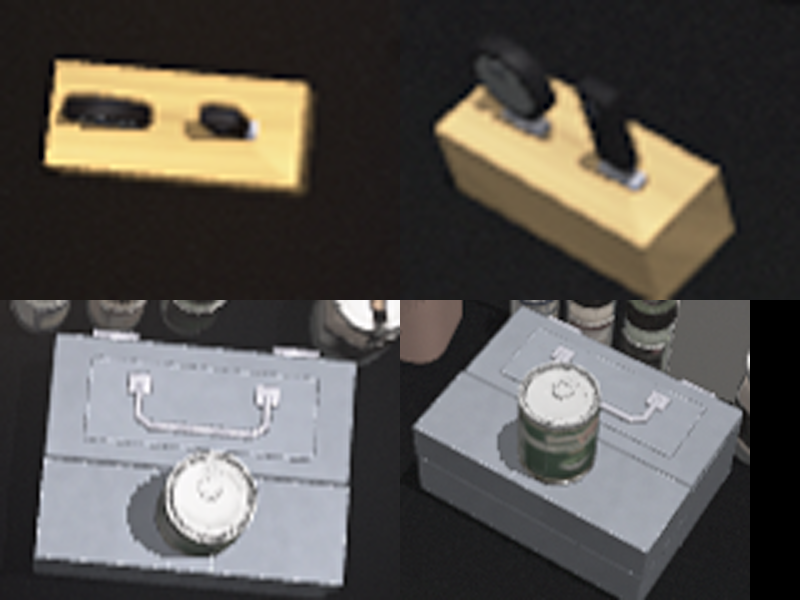

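In the block there are two keys: the left one, head at scene (183,221) and top (204,267), is a broad round disc, and the right one, scene (202,230) and top (228,270), is slim and oblong. The left one in the +y slot is the box_key, and the blue and purple ones are look-alikes. Next I'll fit the poses from the corners.

```bash
cat > h.py <<'E'
import cv2,numpy as np
from scipy.optimize import least_squares
from workcell import imaging
P={n:imaging.camera_params(n) for n in("scene","top")}
def proj(n,X):
    p=P[n];R=np.array(p["attitude"]).T;K=np.array([[p["fx"],0,p["cx"]],[0,p["fy"],p["cy"]],[0,0,1.]])
    return cv2.projectPoints(np.array(X,float).reshape(-1,1,3),cv2.Rodrigues(R)[0],-R@p["eye"],K,p["dist"])[0].reshape(-1,2)
def crop(pts,o,k,off=(0,0)): return (np.array(pts,float)-off+.5)/k-.5+o
def fit(obs,x0):  # obs: list (cam, body pts, pix); pose x,y,yaw
    def place(q,B):
        c,s=np.cos(q[2]),np.sin(q[2]);B=np.array(B,float)
        return np.c_[q[0]+c*B[:,0]-s*B[:,1],q[1]+s*B[:,0]+c*B[:,1],B[:,2]]
    f=lambda q:np.concatenate([(proj(n,place(q,B))-px).ravel() for n,B,px in obs])
    r=least_squares(f,x0,x_scale=[1,1,.01],loss="soft_l1");return r.x,f(r.x).reshape(-1,2)
E
python3 - <<'E'
from h import *
np.set_printoptions(precision=2,suppress=True)
bt=[(75,100,85),(75,-100,85),(-75,-100,85),(-75,100,85),(10-20,100,85),(-10,-100,85)]
box=[("top",bt,crop([(57,334),(356,362),(344,585),(35,572),(45,456),(348,486)],(300,180),3.3334,(0,300))),
 ("scene",[(-75,100,85),(-75,-100,85),(75,-100,85),(75,100,85)],crop([(415,427),(648,553),(742,407),(520,308)],(280,200),2.5,(400,300)))]
blk=[("top",[(23,56,40),(23,-56,40),(-23,56,40)],crop([(57,62),(308,84),(45,165)],(183,245),5)),
 ("scene",[(-23,56,40),(-23,-56,40),(23,-56,40),(-23,56,0),(-23,-56,0),(23,-56,0)],crop([(435,128),(640,245),(718,168),(455,187),(655,298),(735,228)],(160,205),5,(400,0)))]
tin=[("top",[(0,0,157)],crop([(210,498)],(300,180),3.3334,(0,300))),("scene",[(0,0,157)],crop([(560,395)],(280,200),2.5,(400,300)))]
for nm,o,x0 in(("box",box,[500,130,0]),("blk",blk,[480,430,0]),("tin",tin,[470,130,0])):
    for sub in(o,o[:1],o[1:]):
        q,r=fit(sub,x0);print(nm,q,np.abs(r).max(0))
        c,s=np.cos(q[2]),np.sin(q[2])
        if nm=="box":print(" lock",q[0]-42*c,q[1]-42*s)
        if nm=="blk":print(" key",q[0]-26*s,q[1]+26*c,"other",q[0]+26*s,q[1]-26*c)
q=crop([(62,105),(152,108)],(183,245),5);print(q)
E
```

```text
box [578.57  78.78  -0.08] [1.13 3.49]
 lock 536.721519658589 82.3266043082098
box [578.93  79.14  -0.09] [0.56 3.8 ]
 lock 537.0889842312257 82.8086388609827
box [578.12  78.22  -0.08] [0.99 1.75]
 lock 536.2583607793422 81.68037762166723
blk [491.24 389.45  -0.09] [0.88 0.85]
 key 493.54955131216565 415.3480959288393 other 488.9257573145813 363.55407572314465
blk [492.07 389.28  -0.09] [0.19 0.05]
 key 494.30492980248914 415.179126613518 other 489.8273855353782 363.37225836869874
blk [490.71 389.48  -0.08] [0.83 0.97]
 key 492.9070270692911 415.38470676310016 other 488.5047793692713 363.57138593546284
tin [540.14  78.47   0.  ] [0.96 0.8 ]
tin [540.77  80.43   0.  ] [0. 0.]
tin [538.9   77.03   0.  ] [0. 0.]
[[195.  265.6]
 [213.  266.2]]
```

```bash
python3 -m creep '[[1,0,0,0.06,0],[1,0.03,-0.05,0.1,0.1],[1,0.06,-0.1,0.1,0.2],[1,0.09,-0.155,0.1,0.3],[1,0.12,-0.21,0.1,0.36],[1,0.15,-0.265,0.1,0.36],[1,0.18,-0.32,0.1,0.36],[1,0.21,-0.375,0.1,0.36],[1,0.24,-0.43,0.1,0.36],[1,0.273,-0.486,0.1,0.36],[1,0.273,-0.486,0.1,0.36],[1,0.273,-0.486,0.1,0.36],[1,0.273,-0.486,0.1,0.36],[1,0.273,-0.486,0.1,0.36]]' 30
python3 - <<'E'
from workcell import imaging
import cv2
cv2.imwrite("pics/s1.png",imaging.read_camera("scene"))
E
```

```text
t: 1.85
tcp_pos: [539.4, 80.5, 331.4]
tool_rot: [[-0.997, 0.079, -0.0], [0.079, 0.997, 0.0], [0.0, 0.0, -1.0]]
wrist_force: [-0.0, 0.1, 0.3]
width: 0.996
gripper_force: 0.0
```

View pics/s1.png

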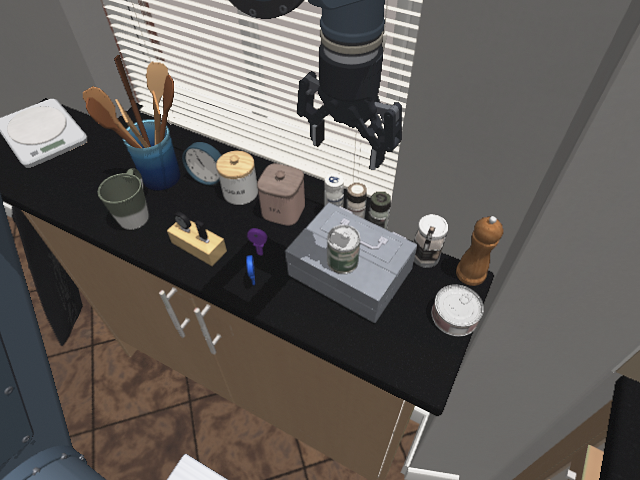

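The gripper hangs open above the tin (tin at (343,248), fingers at (315,130) and (380,150)), and nothing has moved. I'll descend and grip.

```bash
python3 -m creep '[[1,0,0,-0.05,0],[1,0,0,-0.1,0],[1,0,0,-0.15,0],[1,0,0,-0.185,0],[1,0,0,-0.205,0],[1,0,0,-0.22,0],[1,0,0,-0.22,0],[0.3,0,0,-0.22,0],[0.2,0,0,-0.22,0],[0,0,0,-0.22,0],[-0.3,0,0,-0.22,0],[-0.3,0,0,-0.22,0],[-0.3,0,0,-0.22,0],[-0.3,0,0,-0.22,0]]' 30
```

```text
t: 3.65
tcp_pos: [541.1, 78.9, 112.5]
tool_rot: [[-0.997, 0.082, 0.003], [0.082, 0.997, -0.0], [-0.003, 0.0, -1.0]]
wrist_force: [0.3, 0.2, 6.7]
width: 0.662
gripper_force: 32.4
```

```bash
python3 -m creep '[[-0.3,0,0,0.03,0],[-0.3,0,0,0.06,0],[-0.3,-0.02,-0.04,0.06,0],[-0.3,-0.04,-0.08,0.06,0],[-0.3,-0.06,-0.12,0.06,0],[-0.3,-0.085,-0.174,0.05,0],[-0.3,-0.085,-0.174,0.02,0],[-0.3,-0.085,-0.174,-0.02,0],[-0.3,-0.085,-0.174,-0.05,0],[-0.3,-0.085,-0.174,-0.07,0],[-0.3,-0.085,-0.174,-0.078,0],[-0.3,-0.085,-0.174,-0.082,0],[-0.3,-0.085,-0.174,-0.084,0],[-0.3,-0.085,-0.174,-0.084,0],[-0.3,-0.085,-0.174,-0.084,0]]'
```

```text
t: 5.52
tcp_pos: [455.5, -95.1, 27.8]
tool_rot: [[-0.997, 0.082, 0.001], [0.082, 0.997, -0.0], [-0.001, -0.0, -1.0]]
wrist_force: [-0.3, 0.3, -1.8]
width: 0.664
gripper_force: 33.0
```

```bash
python3 - <<'E'
from h import *
from workcell import imaging
t=imaging.read_camera("top");s=imaging.read_camera("scene")
def c(i,x,y,w,h,k): return cv2.resize(i[y:y+h,x:x+w],None,fx=k,fy=k,interpolation=cv2.INTER_CUBIC)
cv2.imwrite("pics/place.png",np.hstack([c(t,380,200,100,150,4),c(s,340,230,100,150,4)]))
E
```

```text
(no output)
```

View pics/place.png

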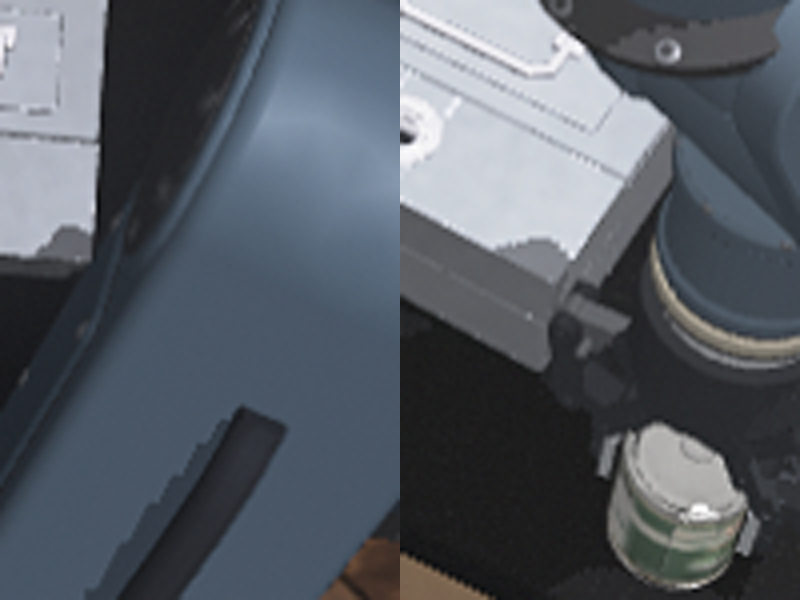

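The tin is upright in the fingers at scene (510,355), well clear of the box. The wrist force of -1.8 N is its weight, so it is just short of the worktop. I'll lower 1.5 mm.

```bash
python3 -m creep '[[-0.3,0,0,-0.0005,0],[-0.3,0,0,-0.001,0],[-0.3,0,0,-0.0015,0],[-0.3,0,0,-0.0015,0]]'
```

```text
t: 6.12
tcp_pos: [455.3, -95.1, 27.5]
tool_rot: [[-0.997, 0.082, 0.001], [0.082, 0.997, -0.001], [-0.001, -0.001, -1.0]]
wrist_force: [-2.0, 0.4, 14.7]
width: 0.664
gripper_force: 34.4
```

```bash
python3 -m creep '[[-0.3,0,0,0,0],[0.4,0,0,0,0],[0.5,0,0,0,0],[1,0,0,0,0],[1,0,0,0,0],[1,0,0,0,0],[1,0,0,0.05,0],[1,0,0,0.1,0],[1,0,0,0.16,0],[1,0,0,0.22,0],[1,0,0,0.28,0],[1,0,0,0.28,0]]' 30
python3 -m creep '[[1,0.0,0.06,0,-0.18],[1,0.0,0.12,0,-0.36],[1,0.0,0.18,0,-0.54],[1,0.0,0.24,0,-0.72],[1,0.0,0.3,0,-0.9],[1,0.0,0.36,0,-1.08],[1,0.01,0.42,0,-1.26],[1,0.02,0.47,0,-1.44],[1,0.038,0.51,0,-1.57],[1,0.038,0.51,0,-1.57],[1,0.038,0.51,0,-1.57],[1,0.038,0.51,0,-1.57]]'
python3 - <<'E'
from h import *
from workcell import imaging
t=imaging.read_camera("top");s=imaging.read_camera("scene")
cv2.imwrite("pics/top2.png",t);cv2.imwrite("pics/scene2.png",s)
def c(i,x,y,w,h,k): return cv2.resize(i[y:y+h,x:x+w],None,fx=k,fy=k,interpolation=cv2.INTER_CUBIC)
a=c(t,300,180,200,150,4)[:300,:400];a=c(t,340,220,40,30,10);b=c(s,323,230,40,30,10)
d=c(t,305,185,120,90,10/3)[:300,:400];e=c(s,280,200,160,120,2.5)
cv2.imwrite("pics/crop2.png",np.vstack([np.hstack([a,b]),np.hstack([d,e])]))
E
```

```text
t: 7.62
tcp_pos: [457.9, -96.1, 310.7]
tool_rot: [[-0.997, 0.081, 0.011], [0.081, 0.997, -0.005], [-0.011, -0.004, -1.0]]
wrist_force: [-0.4, 0.7, -0.9]
width: 0.999
gripper_force: 0.0
t: 9.12
tcp_pos: [492.4, 413.8, 304.6]
tool_rot: [[0.08, 0.997, -0.002], [0.997, -0.08, -0.002], [-0.002, -0.002, -1.0]]
wrist_force: [0.4, 0.2, 0.9]
width: 1.003
gripper_force: 0.0
```

View pics/crop2.png

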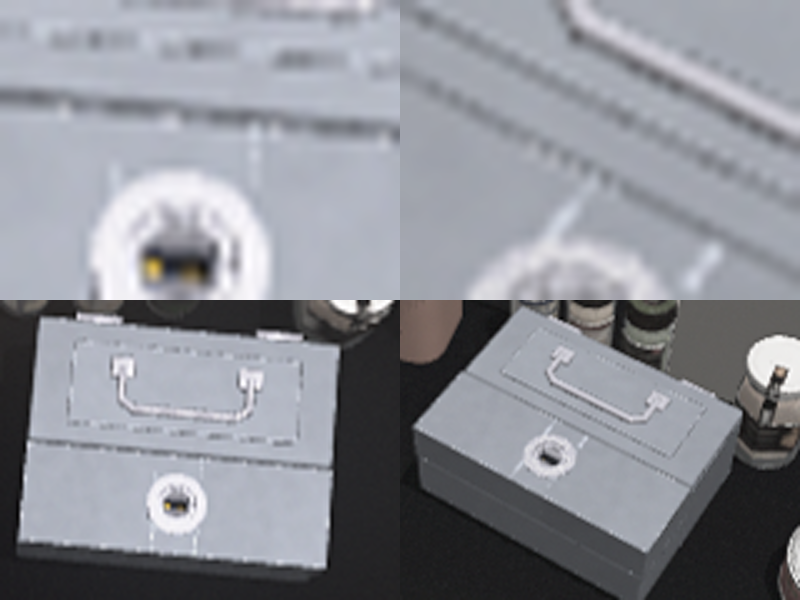

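The tin is gone from the deck. The white lock ring shows at top (358,246) and scene (340,262), with the keyway along the box's y. I'll refine the ring centre and the yaw.

```bash
python3 - <<'E'
from h import *
np.set_printoptions(precision=3,suppress=True)
C={}
for n,f,(cx,cy) in(("top","top2",(358,246)),("scene","scene2",(340,262))):
    g=cv2.imread(f"pics/{f}.png").min(2);R=14
    p=cv2.resize(g[cy-R:cy+R+1,cx-R:cx+R+1],None,fx=8,fy=8,interpolation=cv2.INTER_CUBIC)
    m=(p>205).astype(np.uint8);m=cv2.morphologyEx(m,cv2.MORPH_OPEN,np.ones((15,15)))
    k=max(cv2.findContours(m,0,1)[0],key=cv2.contourArea);e=cv2.fitEllipse(cv2.convexHull(k))
    C[n]=(np.array(e[0])+.5)/8-.5+[cx-R,cy-R];print(n,C[n],np.array(e[1])/8)
bt=[(75,100,85),(75,-100,85),(-75,-100,85),(-75,100,85),(-10,100,85),(-10,-100,85)]
top=("top",bt,crop([(40,316),(340,346),(327,570),(20,543),(29,440),(332,468)],(305,185),10/3,(0,300)))
sc=("scene",[(-75,100,85),(-75,-100,85),(75,-100,85),(75,100,85)],crop([(415,427),(648,553),(742,407),(520,308)],(280,200),2.5,(400,300)))
for o in([top,sc],[top],[sc]):
    q,r=fit(o,[570,80,0]);print("box",q,"lock",q[0]-42*np.cos(q[2]),q[1]-42*np.sin(q[2]),np.abs(r).max(0))
L=[(n,[(0,0,85)],C[n][None]) for n in C]
for o in(L,L[:1],L[1:]):
    q,r=fit(o,[535,80,0]);print("lock",q[:2],np.abs(r).max(0))
E
```

```text
top [357.524 245.714] [17.907 18.427]
scene [337.711 265.091] [ 8.457 16.233]
box [578.92   78.59   -0.088] lock 537.0814971162757 82.26448564449524 [0.952 2.148]
box [579.34   78.772  -0.092] lock 537.5184690923558 82.63900543775482 [0.366 0.765]
box [578.116  78.221  -0.082] lock 536.2583608105641 81.68037765010644 [0.994 1.745]
lock [533.306  83.425] [0.294 2.337]
lock [538.408  83.57 ] [0. 0.]
lock [528.974  81.838] [0. 0.]
```

```bash
python3 -m creep '[[1,0.001,0.0015,-0.05,-0.007],[1,0.001,0.0015,-0.1,-0.007],[1,0.001,0.0015,-0.15,-0.007],[1,0.001,0.0015,-0.2,-0.007],[1,0.001,0.0015,-0.23,-0.007],[1,0.001,0.0015,-0.252,-0.007],[1,0.001,0.0015,-0.252,-0.007],[0,0.001,0.0015,-0.252,-0.007],[-0.4,0.001,0.0015,-0.252,-0.007],[-0.6,0.001,0.0015,-0.252,-0.007],[-0.8,0.001,0.0015,-0.252,-0.007],[-1,0.001,0.0015,-0.252,-0.007],[-1,0.001,0.0015,-0.252,-0.007],[-1,0.001,0.0015,-0.252,-0.007]]' 40
```

```text
t: 10.98
tcp_pos: [494.4, 416.7, 54.4]
tool_rot: [[0.088, 0.996, 0.001], [0.996, -0.088, 0.0], [0.0, 0.001, -1.0]]
wrist_force: [-0.4, -0.1, 6.2]
width: 0.106
gripper_force: 43.4
```

```bash
python3 -m creep '[[-1,0,0,0.01,0],[-1,0,0,0.025,0],[-1,0,0,0.045,0],[-1,0,0,0.09,0],[-1,0,0,0.14,0],[-1,0.006,-0.05,0.15,0],[-1,0.012,-0.1,0.15,0],[-1,0.018,-0.15,0.15,0],[-1,0.024,-0.2,0.15,0],[-1,0.03,-0.25,0.15,0],[-1,0.036,-0.3,0.15,0],[-1,0.043,-0.334,0.15,0],[-1,0.043,-0.334,0.12,0],[-1,0.043,-0.334,0.096,0],[-1,0.043,-0.334,0.096,0],[-1,0.043,-0.334,0.096,0]]' 60
python3 - <<'E'
from h import *
t=imaging.read_camera("top");s=imaging.read_camera("scene")
cv2.imwrite("pics/top3.png",t);cv2.imwrite("pics/scene3.png",s)
def c(i,x,y,w,h,k): return cv2.resize(i[y:y+h,x:x+w],None,fx=k,fy=k,interpolation=cv2.INTER_CUBIC)
cv2.imwrite("pics/crop3.png",np.hstack([c(s,315,205,50,75,8),c(t,335,205,50,75,8)]))
E
```

```text
t: 12.98
tcp_pos: [538.0, 82.6, 151.2]
tool_rot: [[0.088, 0.996, 0.002], [0.996, -0.088, -0.0], [0.0, 0.002, -1.0]]
wrist_force: [0.4, 0.6, -0.3]
width: 0.106
gripper_force: 60.5
```

View pics/crop3.png

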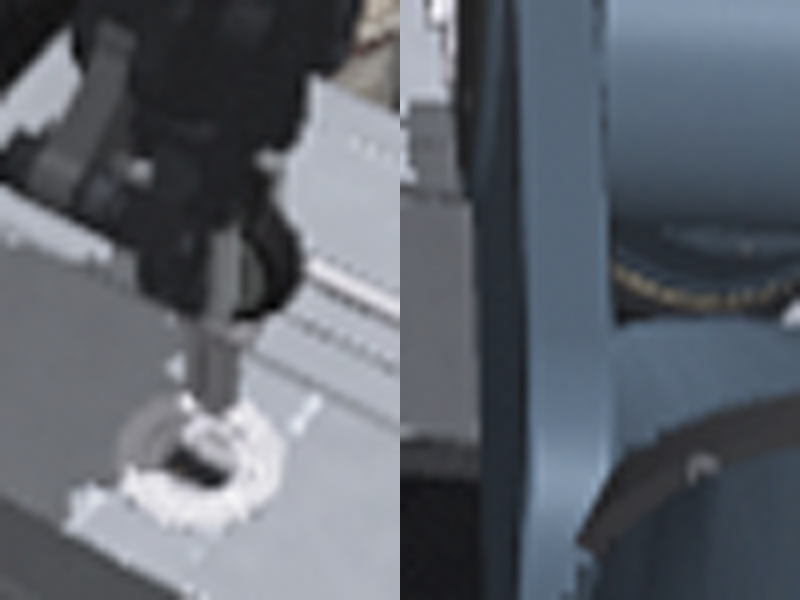

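The key hangs upright above the lock: blade tip at crop (212,412), ring centre near (202,461). The arm hides this from the top camera.

```bash
python3 - <<'E'
from h import *
np.set_printoptions(precision=2,suppress=True)
k=lambda p:(p-[315,205]+.5)*8-.5
print("tip model",k(proj("scene",[[538,82.6,104.8]])),"collar",k(proj("scene",[[538,82.6,136.8],[537,72.5,137],[539,93,137]])))
print("lock model",k(proj("scene",[[537.3,82.7,85]])))
J=k(proj("scene",[[538.3,82.7,85],[537.3,83.7,85]]))-k(proj("scene",[[537.3,82.7,85]]));print("J per mm x,y",J)
f=lambda obs,z:fit([("scene",[(0,0,z)],(np.array([obs])+.5)/8-.5+[315,205])],[537,82,0])[0][:2]
print("lock from ring",f((202,461),85),"tip",f((212,412),104.8))
g=cv2.imread("pics/scene2.png")
cv2.imwrite("pics/crop4.png",cv2.resize(np.hstack([g[242:282,315:365],cv2.imread("pics/scene3.png")[242:282,315:365]]),None,fx=8,fy=8,interpolation=cv2.INTER_CUBIC))
E
```

```text
tip model [[202.08 403.17]] collar [[205.64 316.16]
 [245.02 335.85]
 [165.43 295.03]]
lock model [[198.22 456.6 ]]
J per mm x,y [[ 1.96 -3.13]
 [-3.89 -1.65]]
lock from ring [536.59  81.38] tip [536.83  79.52]
```

View pics/crop4.png

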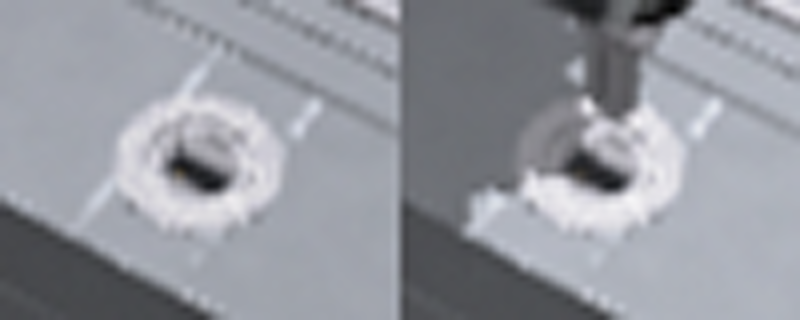

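```bash
python3 -m creep '[[-1,-0.0008,0.002,0,0],[-1,-0.0008,0.002,-0.006,0],[-1,-0.0008,0.002,-0.012,0],[-1,-0.0008,0.002,-0.016,0],[-1,-0.0008,0.002,-0.019,0],[-1,-0.0008,0.002,-0.021,0],[-1,-0.0008,0.002,-0.021,0]]'
python3 -m creep '[[-1,0,0,-0.001,0],[-1,0,0,-0.002,0],[-1,0,0,-0.003,0],[-1,0,0,-0.004,0],[-1,0,0,-0.005,0],[-1,0,0,-0.005,0]]'
```

```text
t: 13.95
tcp_pos: [536.3, 84.5, 128.6]
tool_rot: [[0.088, 0.996, -0.0], [0.996, -0.088, 0.0], [-0.0, -0.0, -1.0]]
wrist_force: [0.3, 0.1, -0.0]
width: 0.11
gripper_force: 60.5
t: 14.7
tcp_pos: [536.8, 84.4, 123.8]
tool_rot: [[0.088, 0.996, 0.001], [0.996, -0.088, -0.0], [0.0, 0.001, -1.0]]
wrist_force: [1.5, 0.4, -1.4]
width: 0.105
gripper_force: 60.3
```

```bash
python3 -m creep '[[-1,0,0,-0.002,0],[-1,0,0,-0.004,0],[-1,0,0.001,-0.005,0],[-1,0,-0.001,-0.006,0],[-1,0,0.001,-0.007,0],[-1,0,-0.001,-0.008,0],[-1,0,0.001,-0.009,0],[-1,0,0,-0.01,0]]' 90
```

```text
t: 15.7
tcp_pos: [536.9, 84.0, 114.2]
tool_rot: [[0.087, 0.996, 0.001], [0.996, -0.087, -0.001], [-0.001, 0.001, -1.0]]
wrist_force: [2.1, -2.4, 2.4]
width: 0.099
gripper_force: 89.8
```

Past the first pin. On to the second, and home at a TCP z of about 99.

```bash
python3 -m creep '[[-1,-0.0003,0,-0.002,0],[-1,-0.0003,0.001,-0.004,0],[-1,-0.0003,-0.001,-0.005,0],[-1,-0.0003,0.001,-0.006,0],[-1,-0.0003,-0.001,-0.007,0],[-1,-0.0003,0.001,-0.008,0],[-1,-0.0003,-0.001,-0.009,0],[-1,-0.0003,0.001,-0.01,0],[-1,-0.0003,0,-0.012,0],[-1,-0.0003,0,-0.013,0],[-1,-0.0003,0,-0.014,0],[-1,-0.0003,0,-0.014,0]]'
```

```text
t: 17.2
tcp_pos: [537.0, 85.4, 99.9]
tool_rot: [[0.089, 0.996, 0.002], [0.996, -0.089, 0.002], [0.002, 0.002, -1.0]]
wrist_force: [3.3, 2.3, 4.4]
width: 0.102
gripper_force: 89.8
```

```bash
python3 -m creep '[[-1,0.0004,-0.0004,-0.0005,0],[-1,0.0006,-0.0006,-0.001,0],[-1,0.0006,-0.0006,-0.0015,0],[-1,0.0006,-0.0006,-0.0015,0]]'
```

```text
t: 17.7
tcp_pos: [537.0, 85.0, 98.7]
tool_rot: [[0.089, 0.996, 0.001], [0.996, -0.089, 0.002], [0.002, 0.001, -1.0]]
wrist_force: [3.5, 4.4, 7.4]
width: 0.104
gripper_force: 90.3
```

```bash
python3 -m creep '[[-1,0,-0.0005,-0.0005,0],[-1,0,-0.0008,-0.001,0],[-1,0,-0.0008,-0.001,0],[-1,0,-0.0008,-0.001,0]]'
python3 - <<'E'
from h import *
s=imaging.read_camera("scene")
cv2.imwrite("pics/crop5.png",cv2.resize(s[210:285,300:380],None,fx=8,fy=8,interpolation=cv2.INTER_CUBIC))
E
```

```text
t: 18.2
tcp_pos: [537.0, 84.8, 98.3]
tool_rot: [[0.089, 0.996, 0.001], [0.996, -0.089, 0.003], [0.003, 0.001, -1.0]]
wrist_force: [1.7, 6.0, 11.3]
width: 0.101
gripper_force: 91.2
```

View pics/crop5.png

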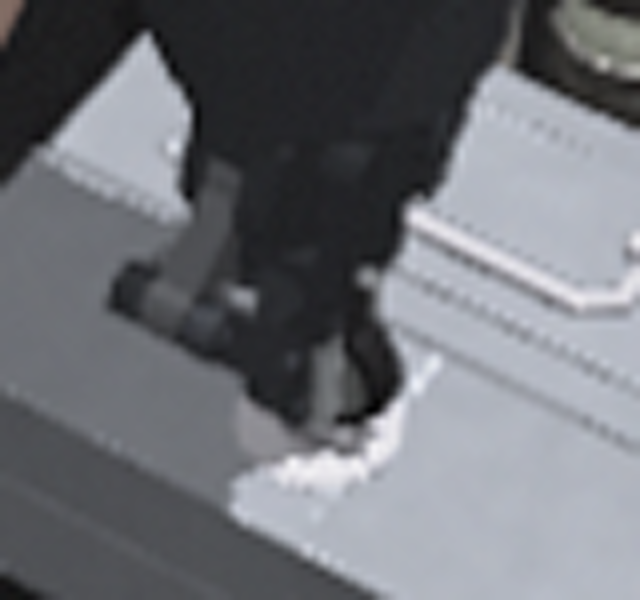

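The key's collar sits on the lock ring at crop (340,440), so it is home with 11 N of push. I'll turn clockwise about the lock axis, allowing for the key being held about 2.7 mm off the TCP along its width.

```bash
python3 -m creep '[[-1,0,0.0006,0,0],[-1,0.0004,0.0005,0,-0.15],[-1,0.0008,0.0004,0,-0.3],[-1,0.0011,0.0002,0,-0.45],[-1,0.0015,0,0,-0.6],[-1,0.0015,0,0,-0.6]]' 110
```

```text
t: 19.0
tcp_pos: [538.7, 84.4, 98.2]
tool_rot: [[0.636, 0.771, 0.002], [0.771, -0.636, 0.002], [0.003, -0.0, -1.0]]
wrist_force: [2.6, 5.2, 9.6]
width: 0.101
gripper_force: 107.7
```

```bash
python3 -c "
from workcell import arm
s=arm.read_state();print(s['moment'],s['wrist_force'],s['joint_positions'])"
```

```text
[ 0.97269422 -0.42377724  0.0557225 ] [2.64501012 5.21998739 9.60825919] [-0.05084859  0.61605761  1.74785864  0.00306763  0.77613764  0.6365747 ]
```

```bash
python3 -m creep '[[-1,0.0003,0,0,-0.15],[-1,0.0005,-0.0002,0,-0.3],[-1,0.0007,-0.0006,0,-0.45],[-1,0.0009,-0.0009,0,-0.6],[-1,0.001,-0.0013,0,-0.75],[-1,0.001,-0.0017,0,-0.9],[-1,0.001,-0.0021,0,-1.05],[-1,0.001,-0.0021,0,-1.05]]'
python3 -c "
from workcell import arm
s=arm.read_state();print(s['moment'],s['wrist_force'],s['joint_positions'])"
```

```text
t: 20.0
tcp_pos: [539.8, 82.0, 98.3]
tool_rot: [[0.986, -0.168, 0.002], [-0.168, -0.986, 0.002], [0.002, -0.002, -1.0]]
wrist_force: [2.2, 4.7, 9.2]
width: 0.099
gripper_force: 107.7
[ 0.90265177 -0.42103023  0.02071453] [2.18963089 4.6783678  9.15186652] [-0.05487023  0.61665157  1.74607842  0.00249544  0.77705668  1.68267984]
```

```bash
python3 -m creep '[[-1,0,-0.0004,0,-0.1],[-1,0,-0.0004,0,-0.14],[-1,0,-0.0004,0,-0.14]]'
python3 - <<'E'
from h import *
from workcell import arm
s=arm.read_state();print(s['moment'],s['wrist_force'],s['joint_positions'])
s=imaging.read_camera("scene");cv2.imwrite("pics/scene6.png",s)
cv2.imwrite("pics/crop6.png",cv2.resize(s[195:345,280:480],None,fx=4,fy=4,interpolation=cv2.INTER_CUBIC))
E
```

```text
t: 20.38
tcp_pos: [540.0, 81.8, 98.3]
tool_rot: [[0.954, -0.301, 0.002], [-0.301, -0.954, 0.001], [0.002, -0.002, -1.0]]
wrist_force: [2.3, 5.9, 10.3]
width: 0.096
gripper_force: 107.9
[ 0.964399   -0.53214883  0.42114014] [ 2.34685123  5.90832905 10.31290672] [-0.05518563  0.61662009  1.7461583   0.00223461  0.7765713   1.82014539]
```

View pics/crop6.png

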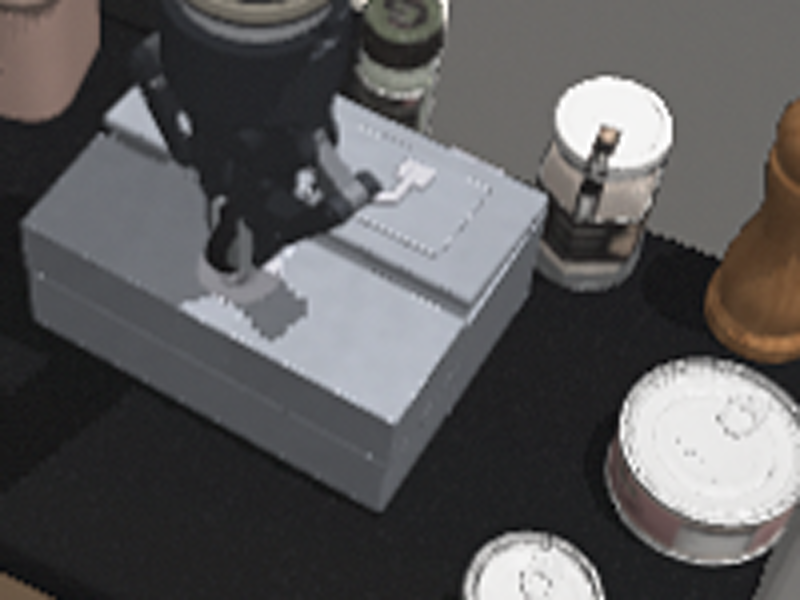

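The lid's front edge is clearly raised (corner at crop (470,305)), the key is gripped, and the tin stands at crop (535,570). The moment jumped to 0.42 N m, so the lock is at its stop. I'll check the lid height and that everything holds steady.

```bash
python3 -m creep '[[-1,0,0,0,0],[-1,0,0,0,0],[-1,0,0,0,0],[-1,0,0,0,0]]'
python3 - <<'E'
from h import *
from workcell import arm
s=arm.read_state();print(s['moment'])
c,w=np.cos(-.088),np.sin(-.088)
for z in(85,91,94,97): 
    print(z,(proj("scene",[[578.5-10*c+100*w,78.5-10*w-100*c,z]])-[280,195]+.5)*4)
E
```

```text
t: 20.92
tcp_pos: [540.0, 81.8, 98.3]
tool_rot: [[0.954, -0.301, 0.002], [-0.301, -0.954, 0.001], [0.002, -0.002, -1.0]]
wrist_force: [2.0, 5.4, 10.4]
width: 0.099
gripper_force: 107.9
[ 1.00949843 -0.5491733   0.40302958]
85 [[466.90469785 319.64435837]]
91 [[468.44619713 312.0546185 ]]
94 [[469.22329048 308.22906247]]
97 [[470.00466016 304.38282455]]
```

The lid corner at (470,305) corresponds to about 97 mm, which is lid 0.14 rad with the lock at its stop. The hold is steady, so I'll hand in.

```bash
python3 -c "
from workcell import order
print(order.hand_in())"
```

```text
the job is handed in; nothing more can be done
None
```

I handed the job in at about 21 s, with no verdict returned: the tomato tin stands on the worktop, and the round-headed key is home and held turned at the lock's stop with the lid ajar about 12 mm.

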